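# Rehang the coating caddy on the green hook

### The job

Move the blue caddy that hangs on the red hook stand over to the green hook stand. Carry it hanging level, without setting it down anywhere on the way, and lower its bar into both prongs of the green hook while you still hold it, rather than dropping it; then let go so that it hangs there still. Leave the orange caddy hanging where it is.

Things in the scene. Friction and masses are not known exactly. Their poses are not given: they have to be found in the camera images.
- blue_caddy_grip (a point): Blue caddy, 0.4-0.6 kg: point in its white upright grip tab, 20 mm below the tab top; pinch here from above. Tab 30 (y) x 14 (x) x 70 mm high. Under it a steel bar along y, 10 mm thick, 118 long, centre 50 mm below; open tray 90 (x) x 130 (y), underside 180 below, contents up to 124 below; prongs pass between bar and contents. x points to its stand's post. To unhook: up 40 mm, then 90 mm to -x.
- green_hook (a point): Empty green stand, fixed: point midway between its two steel prongs where a hanging bar's centre rests, 175 mm above the table. x runs from prong tips to post, y across; caddies enter from -x, the bar raised 40 mm. Prongs 8 mm thick at y = -30, +30: each dips in a V that centres the bar, lowest 15 mm below this point, tip 32 mm to -x and 18 mm up. Green cross plate 66 mm to +x, post top 32 mm up.
- red_hook (a point): Same point and axes on the red stand, same make and size, fixed, on which the blue caddy hangs at first with its axes along the hook's.
- orange_caddy_grip (a point): The same tab point and axes on the orange caddy, same make and size as the blue one, hanging on a yellow stand of the same make; its tab top is the tallest thing of the three stands, 20 mm above this point. To be left alone.
Not all that is in view belongs to the job. Several things look just like the part that bears red_hook: the one meant starts farthest from the robot's base.

How it is judged:
By the outcome, as a careful person would: the job done as asked, in the order asked, and still so for the second after the job is handed in, with the robot touching nothing.
It also fails if it takes over 58 s, if anything falls off the work surface, if the arm or the gripper's body presses on something with over 40 N, if the wrist force passes 120 N, or if a joint passes its speed limit or range.

### The arm

A 6-joint arm with a two-finger parallel gripper is mounted at the origin on the work surface. World frame = base frame: x ahead of the robot, y to its left, z up, the work surface at z = 0. Lengths are in mm, angles in rad, forces in N, time in s.
With the tool pointing down it reaches from about 350 to 975 mm from the base axis. Payload 7.1 kg.
Tool frame: the origin (TCP) lies midway between the tips of the shut fingers; the grasp point (between the pads) lies ctrl.grip_point_offset behind it (ctrl.grip_point_offset is the distance from the TCP to the grasp point, in mm); z points along the fingers, y is the line along which they close (so a half turn about z gives the same grasp; the last joint's range is limited). The gripper opens to 88 mm and grips with 3 to 60 N. Pads are 20 mm wide; open, the fingers measure 115 mm over their backs; the gripper's body (75 mm by 178 mm) begins 61 mm behind the grasp point.
Start: joints at [1.132, 0.423, 1.63, -0, 1.089, -0.019], TCP at [254.704, 570.728, 222.675] pointing down, gripper open.
Joint ranges: [-3, 3], [-0.9, 2.11], [0.09, 2.58], [-1.31, 4.45], [0.11, 2.69], [-2.54, 2.54]. Speed limits (rad/s): [2.39, 2.39, 3.01, 3.14, 3.14, 3.14].

### API

Orientations are given as a rotation vector (axis times angle).
In Python, from workcell import ctrl, get_image, close_job, finder gives the robot as it stands.
- The arm moves only by the tool servo_tool, never from a script. Its argument "deltas" is a list of rows, each a list of 2 entries, a list of its own where there are three numbers: the shift along the tool's x, y, z in mm, then the turn, a rotation vector about the tool's x, y, z in rad. A call has 1 to 5 rows; each row is the pose to reach, as a shift and turn from the pose commanded when the call began, along the tool's axes at that moment; what a row does not reach only later rows make up. A row lasts 1/12 s, in which the tool goes at most 41.7 mm and 7.16 degrees, less where a joint would pass 70% of its speed; a pose out of reach is approached as far as the arm can. A call with a gripper value outside its range is refused whole. "grip" is the closure, from -1 (fully open) to 1 (shut), so that 0 is half open, set as the call begins (left out, the last holds). The fingers move at their own pace and stop on an object; the grip force is fixed at half the most. Time passes only in rows, so rows that repeat a pose let the fingers close. It gives the time, the measured TCP pose, the force, the opening and the grip force at its end, in the units of the state.
- ctrl.get_obs(): the state, without advancing time (a new reading comes with each control period).
- get_image(name): name is "scene" or "top"; returns a dict with "frame" (420x560x3 uint8, blue, green, red), "depth" (420x560 float32, mm along the optical axis (not along the pixel's ray), 0 where there is no reading), "K" (3x3 intrinsics, pixels), "dist" ([k1, k2, p1, p2, k3] as OpenCV has them; the pictures are not rectified), "pose" (4x4, takes a point from camera to world coordinates). Camera axes: x right, y down, z forward; pixel columns grow to the right and rows downward; lengths in mm; the calibration is good to about 2 mm. A picture is of the moment at which its call begins.
- close_job(): hands the job in; it is judged then, once.
Trained networks look in a picture, given as the dict that the camera call returned (one of the last four; its "shot" number tells which), for a name from the list of things; names that differ only in an ending like _2 or _b are one class to them, and where a whole thing is asked for, a point or a joint stands for the part that bears it (a point fixed in the world has none). Each returns a list of dicts, best first, with "score" (0 to 1); they miss things now and then, are a little off and sometimes report something else, mostly with a low value. They report only what shows in the picture. A call takes as long as a camera call. They do not tell look-alikes from the thing itself.
- finder.search_frame(query, picture): "rect" ([centre column, centre row, width, height] as shares, 0 to 1, of the picture: columns of its width, rows of its height, round what is visible of it).
- finder.silhouettes(query, picture): "mask" (420x560 bool, what is visible of it) and "rect" ([centre column, centre row, width, height] as shares, 0 to 1, of the picture: columns of its width, rows of its height, round what is visible of it).
The state is a dict: "t": time; "qpos": joint angles; "qvel": joint speeds; "joint_torque": joint torques, N m; "ee_pos": TCP position; "orientation": TCP orientation; "ft_force": force on the tool from outside, world axes, zero at the start; "moment": the same for the moment, N m; "width": finger opening in mm; "grasp_force": force on a finger pad.
Only numpy, scipy, OpenCV 4.12 (cv2) and the standard library are available. Lean on these libraries where they do the work, as an engineer would, in place of code of your own. Each camera call takes 0.05 s, during which the arm holds its last target. There are 200 camera calls.

## Working session

There is one attempt and no reset: what is moved stays moved. The work goes in short steps, Python scripts to look and compute and a tool call to move; the robot and the scene stay as the last step left them, time stands still between calls to the robot, and variables do not carry over. Pictures are saved under pics/ and viewed, at most 10 in all, crops included, and the job is handed in when it is done.

Besides the shell and the picture viewer there is one more tool, called after "Request:" by a JSON object that holds its "fn" and its "kwargs". servo_tool: Moves the arm, as the interface text tells. Its arguments: {"type":"object","properties":{"deltas":{"type":"array","items":{"type":"array"}},"grip":{"type":"number"}},"required":["deltas"]}

```bash
mkdir -p pics; ls; cat > h.py <<'E'
import numpy as np, cv2, pickle
from workcell import ctrl, get_image, close_job, finder
def world(p,mask=None):
    """HxWx3 world points, nan where no depth"""
    d=p["depth"];h,w=d.shape
    u,v=np.meshgrid(np.arange(w),np.arange(h))
    n=cv2.undistortPoints(np.stack([u,v],-1).reshape(-1,1,2).astype(np.float64),p["K"],np.array(p["dist"])).reshape(h,w,2)
    c=np.dstack([n[...,0]*d,n[...,1]*d,d]); P=np.array(p["pose"])
    X=c@P[:3,:3].T+P[:3,3]; X[d<=0]=np.nan
    return X
E
python3 - <<'E'
from h import *
o=ctrl.get_obs();print(o["t"],o["ee_pos"],o["orientation"],o["width"],ctrl.grip_point_offset)
for n in("scene","top"):
    p=get_image(n);cv2.imwrite(f"pics/{n}0.png",p["frame"]);pickle.dump(p,open(n+"0.pkl","wb"));X=world(p)
    print(n,np.array(p["pose"])[:3,3])
    for q in("blue_caddy_grip","green_hook","red_hook","orange_caddy_grip"):
        for r in finder.silhouettes(q,p)[:5]:
            x=X[r["mask"]];x=x[~np.isnan(x[:,0])]
            R=np.array(r["rect"])*[560,420,560,420]
            print(q,round(r["score"],2),R.round(),np.percentile(x,[2,50,98],axis=0).round().tolist() if len(x) else None)
E
```

```text
pics
0.0 [254.49377737 570.26038319 221.92016439] [-6.54485946e-01 -3.07235542e+00  2.22468735e-03] 87.84792895444856 18.700000000000003
scene [1078.29657488 -598.84090974  977.68399705]
blue_caddy_grip 0.93 [243. 305.  59.  76.] [[513.0, -359.0, 47.0], [569.0, -300.0, 82.0], [622.0, -230.0, 244.0]]
green_hook 0.97 [332. 265.  68.  84.] [[525.0, -50.0, 8.0], [635.0, 19.0, 13.0], [691.0, 82.0, 207.0]]
red_hook 0.86 [248. 326.  71. 105.] [[532.0, -372.0, 7.0], [647.0, -323.0, 15.0], [689.0, -250.0, 208.0]]
red_hook 0.71 [137. 258.  61.  92.] [[163.0, -493.0, 5.0], [285.0, -432.0, 14.0], [333.0, -343.0, 207.0]]
orange_caddy_grip 0.73 [384. 212.  38.  68.] [[532.0, 192.0, 45.0], [588.0, 250.0, 80.0], [635.0, 330.0, 237.0]]
top [ 269.38355468  -41.40511293 1326.47082441]
blue_caddy_grip 0.9 [377. 167.  60.  44.] [[510.0, -345.0, 45.0], [556.0, -283.0, 78.0], [614.0, -222.0, 243.0]]
green_hook 0.9 [266. 152.  55.  80.] [[515.0, -49.0, 6.0], [605.0, 22.0, 13.0], [674.0, 86.0, 208.0]]
red_hook 0.92 [379. 158.  65.  82.] [[505.0, -363.0, 5.0], [636.0, -301.0, 81.0], [689.0, -231.0, 209.0]]
red_hook 0.63 [421. 286.  78.  78.] [[151.0, -477.0, 5.0], [245.0, -412.0, 13.0], [328.0, -338.0, 208.0]]
orange_caddy_grip 0.67 [176. 161.  59.  46.] [[523.0, 196.0, 10.0], [571.0, 259.0, 78.0], [631.0, 330.0, 244.0]]
```

```bash
python3 - <<'E'
from h import *
a=pickle.load(open("scene0.pkl","rb"))["frame"];b=pickle.load(open("top0.pkl","rb"))["frame"]
cv2.imwrite("pics/top_crop.png",cv2.resize(b[90:340,130:480],None,fx=2.2,fy=2.2,interpolation=3))
E
```

```text
(no output)
```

View pics/scene0.png

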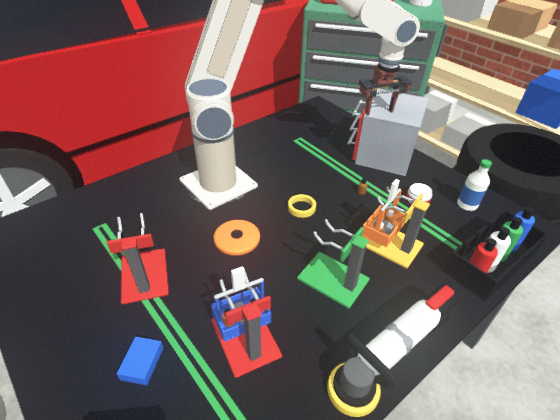

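View pics/top_crop.png

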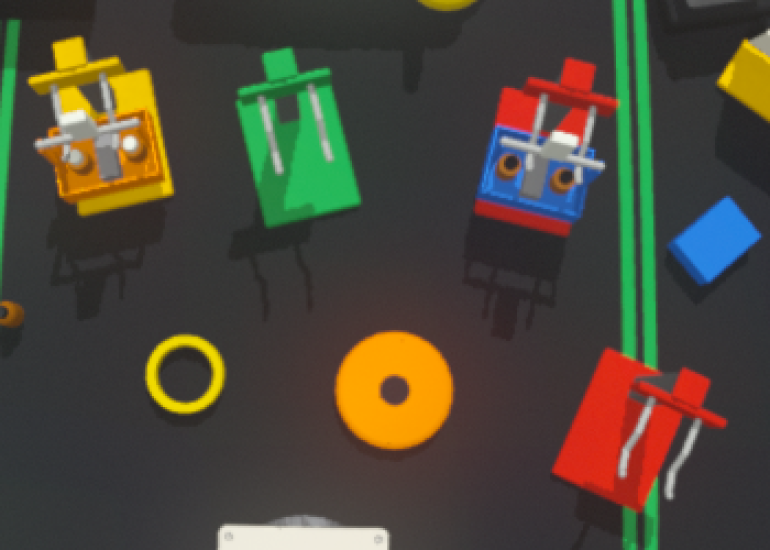

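Two red stands: A, scene (247,325) / top crop (545,150), about 670 mm from the base, with the blue caddy hanging on it; B, scene (137,258) / crop (650,430), about 480 mm away and empty. A is the one meant: it is farthest and bears the blue caddy, and the enlarged crop confirms that. Next I measure the tab, the bar and the green hook.

```bash
python3 - <<'E'
from h import *
A=[];C=[];S=[]
for k,n in enumerate(("scene","top")):
    p=pickle.load(open(n+"0.pkl","rb"));x=world(p).reshape(-1,3);ok=~np.isnan(x[:,0]);A.append(x[ok]);C.append(p["frame"].reshape(-1,3)[ok].astype(int));S.append(np.full(ok.sum(),k))
A=np.vstack(A);C=np.vstack(C);S=np.hstack(S)
hsv=cv2.cvtColor(C[None].astype(np.uint8),cv2.COLOR_BGR2HSV)[0].astype(int)
def box(c,r): return (abs(A[:,0]-c[0])<r)&(abs(A[:,1]-c[1])<r)
def rep(name,m):
    for s in (0,1):
        x=A[m&(S==s)]
        if len(x)<6: print(name,s,len(x));continue
        (c,wh,a)=cv2.minAreaRect(x[:,:2].astype(np.float32))
        d=np.linalg.svd(x[:,:2]-x[:,:2].mean(0),full_matrices=False)[2][0]
        print(name,"scene top".split()[s],len(x),"mean",x.mean(0).round(1),"zmax",np.percentile(x[:,2],95).round(),"rect",np.round(c,1),np.round(wh,1),round(a,1),"pca",round(np.degrees(np.arctan2(d[1],d[0]))%180,1))
for nm,c,h in(("blue/red",(600,-300),(0,8)),("green",(600,15),(60,80)),("orange/yel",(600,260),(20,35))):
    b=box(c,125);z=A[:,2]
    white=(hsv[:,1]<70)
    rep(nm+" tabtop",b&(z>236)&white); rep(nm+" tab",b&(z>205)&white&(hsv[:,2]>120))
    rep(nm+" bar",b&(z>165)&(z<190)&white)
    col=(hsv[:,1]>120)&(hsv[:,0]>=h[0])&(hsv[:,0]<=h[1])
    if nm[0]!='o':
        rep(nm+" top",b&col&(z>150)); rep(nm+" base",b&col&(z<22))
g=box((590,15),110)&(hsv[:,1]<70)&(A[:,2]>145)&(S==1)
x=A[g];print(len(x))
k=cv2.kmeans(x[:,1:2].astype(np.float32),2,None,(3,50,.1),5,2)[1].ravel()
for i in(0,1):
    y=x[k==i];d=np.linalg.svd(y[:,:2]-y[:,:2].mean(0))[2][0];print(i,len(y),y.mean(0).round(1),np.degrees(np.arctan2(d[1],d[0]))%180);print(y[np.argsort(y[:,0])][::6].round().tolist())
E
```

```text
blue/red tabtop scene 81 mean [ 567.4 -288.2  242.7] zmax 246.0 rect [ 566.3 -287.4] [28.1 13.9] 73.5 pca 74.5
blue/red tabtop top 72 mean [ 562.5 -286.7  243.6] zmax 247.0 rect [ 562.8 -286.4] [30.3 13.8] 80.3 pca 76.0
blue/red tab scene 191 mean [ 569.2 -289.3  229.9] zmax 245.0 rect [ 566.4 -287.5] [30.2 14.3] 75.8 pca 73.0
blue/red tab top 119 mean [ 561.  -285.4  234.1] zmax 247.0 rect [ 563.  -286.3] [30.3 14.3] 76.7 pca 74.3
blue/red bar scene 455 mean [ 586.1 -298.9  179.4] zmax 187.0 rect [ 588.8 -310.4] [114.8 139.2] 48.2 pca 167.9
blue/red bar top 327 mean [ 574.9 -292.8  180. ] zmax 187.0 rect [ 581.7 -299.3] [116.8 115.9] 43.9 pca 81.0
blue/red top scene 622 mean [ 641.6 -315.   195. ] zmax 209.0 rect [ 649.5 -314.1] [109.5  43.7] 76.0 pca 74.6
blue/red top top 498 mean [ 637.6 -307.4  196.4] zmax 209.0 rect [ 647.3 -310.6] [109.7  44.1] 76.0 pca 77.7
blue/red base scene 1496 mean [ 639.7 -319.5   10.8] zmax 14.0 rect [ 601.7 -300.2] [134.2 176.8] 76.7 pca 50.8
blue/red base top 690 mean [ 611.3 -296.8   10.4] zmax 16.0 rect [ 620.  -318.4] [158.9 235. ] 76.2 pca 170.9
g
[... 1442 characters left out ...]
9.0, 173.0], [574.0, -16.0, 167.0], [581.0, -16.0, 172.0], [587.0, -13.0, 172.0], [592.0, -11.0, 182.0], [599.0, -8.0, 184.0], [604.0, -8.0, 184.0], [610.0, -10.0, 184.0], [615.0, -5.0, 185.0], [622.0, -5.0, 186.0], [630.0, -2.0, 186.0], [638.0, 1.0, 180.0]]
1 107 [580.   44.4 180.5] 15.263126700244726
[[531.0, 34.0, 189.0], [540.0, 31.0, 187.0], [546.0, 34.0, 183.0], [552.0, 41.0, 168.0], [558.0, 41.0, 165.0], [563.0, 41.0, 168.0], [567.0, 41.0, 172.0], [571.0, 43.0, 176.0], [575.0, 43.0, 180.0], [580.0, 48.0, 183.0], [584.0, 43.0, 188.0], [591.0, 43.0, 182.0], [595.0, 51.0, 184.0], [601.0, 49.0, 183.0], [605.0, 51.0, 187.0], [612.0, 54.0, 182.0], [618.0, 52.0, 182.0], [622.0, 57.0, 184.0]]
```

Request:
{"fn": "servo_tool", "kwargs": {"deltas": [[[0,0,-40],[0,0,0]],[[0,0,-80],[0,0,0]],[[0,0,-120],[0,0,0.12]],[[0,0,-150],[0,0,0.24]],[[0,0,-150],[0,0,0.36]]]}}

```text
t: 0.92
ee_pos: [255.9, 573.4, 380.8]
orientation: [1.202, 2.902, 0.019]
ft_force: [-0.1, -0.7, 0.5]
width: 88.1
grasp_force: 0.0
```

```bash
cat > go.py <<'E'
import sys; from h import *
from scipy.spatial.transform import Rotation as R
# go.py x y z yaw(deg of tool y): delta in tool axes; x,y,z of TCP
x,y,z,a=map(float,sys.argv[1:5]); o=ctrl.get_obs(); r=R.from_rotvec(o["orientation"])
d=r.inv().apply(np.array([x,y,z])-o["ee_pos"])
c,s=np.cos(np.radians(a)),np.sin(np.radians(a))
t=R.from_matrix(np.array([[-s,c,0],[c,s,0],[0,0,-1.]]))
print("t",round(o["t"],2),"pos",np.round(o["ee_pos"],1),"shift",d.round(1),"turn",(r.inv()*t).as_rotvec().round(3),"F",np.round(o["ft_force"],1),"w",round(o["width"],1),"g",round(o["grasp_force"],1),"len",np.linalg.norm(d).round())
E
python3 go.py 564.5 -287 320 -14
```

```text
t 0.92 pos [255.9 573.4 380.8] shift [-826.9 -390.6   52.9] turn [ 0.008 -0.01   1.029] F [-0.1 -0.7  0.5] w 88.1 g 0.0 len 916.0
```

Request:
{"fn": "servo_tool", "kwargs": {"deltas": [[[-34,-16,0],[0,0,0]],[[-68,-32,0],[0,0,0]],[[-102,-48,0],[0,0,0]],[[-136,-64,0],[0,0,0]],[[-170,-80,0],[0,0,0]]], "grip": 0.0}}

```text
t: 1.33
ee_pos: [319.5, 392.7, 372.7]
orientation: [1.193, 2.906, 0.0]
ft_force: [1.1, 0.9, -0.0]
width: 58.1
grasp_force: 0.0
```

Request:
{"fn": "servo_tool", "kwargs": {"deltas": [[[-34,-16,0],[0,0,0]],[[-68,-32,0],[0,0,0]],[[-102,-48,0],[0,0,0]],[[-136,-64,0],[0,0,0]],[[-170,-80,0],[0,0,0]]]}}

```text
t: 1.75
ee_pos: [384.1, 216.2, 373.0]
orientation: [1.193, 2.906, 0.001]
ft_force: [-0.0, 0.2, 0.2]
width: 44.2
grasp_force: 0.0
```

Request:
{"fn": "servo_tool", "kwargs": {"deltas": [[[-34,-16,0],[0,0,0]],[[-68,-32,0],[0,0,0]],[[-102,-48,0],[0,0,0]],[[-136,-64,0],[0,0,0]],[[-170,-80,0],[0,0,0]]]}}

```text
t: 2.17
ee_pos: [448.8, 39.6, 373.0]
orientation: [1.194, 2.905, 0.001]
ft_force: [0.3, 0.5, 0.1]
width: 44.0
grasp_force: 0.0
```

Request:
{"fn": "servo_tool", "kwargs": {"deltas": [[[-34,-16,0],[0,0,0]],[[-68,-32,0],[0,0,0]],[[-102,-48,0],[0,0,0]],[[-136,-64,0],[0,0,0]],[[-170,-80,0],[0,0,0]]]}}

```text
t: 2.58
ee_pos: [513.4, -136.9, 372.9]
orientation: [1.194, 2.905, 0.0]
ft_force: [0.5, 0.6, -0.8]
width: 43.9
grasp_force: 0.0
```

Request:
{"fn": "servo_tool", "kwargs": {"deltas": [[[-30,-14,0],[0,0,0.12]],[[-60,-28,0],[0,0,0.24]],[[-90,-42,0],[0,0,0.36]],[[-90,-42,0],[0,0,0.48]],[[-90,-42,0],[0,0,0.6]]]}}

```text
t: 3.0
ee_pos: [547.9, -230.0, 372.1]
orientation: [-2.009, -2.414, 0.0]
ft_force: [-0.2, -0.2, 0.5]
width: 44.2
grasp_force: 0.0
```

```bash
python3 go.py 564.5 -287 320 -14
```

```text
t 3.0 pos [ 547.9 -230.   372.1] shift [-59.1   6.   52. ] turn [-0.001 -0.     0.427] F [-0.2 -0.2  0.5] w 44.2 g 0.0 len 79.0
```

Request:
{"fn": "servo_tool", "kwargs": {"deltas": [[[-20,2,10],[0,0,0.11]],[[-40,4,25],[0,0,0.22]],[[-59,6,40],[0,0,0.33]],[[-59,6,52],[0,0,0.43]],[[-59,6,52],[0,0,0.43]]]}}

```text
t: 3.42
ee_pos: [563.6, -285.1, 317.5]
orientation: [-2.472, -1.932, 0.003]
ft_force: [-0.1, 0.1, -1.0]
width: 43.7
grasp_force: 0.0
```

```bash
python3 go.py 564.5 -287 206.5 -14; python3 - <<'E'
from h import *
fs=[]
for n in("scene","top"):
    p=get_image(n);f=p["frame"];fs.append(f)
a=cv2.resize(fs[0][200:380,170:320],(480,576),interpolation=3);cv2.imwrite("pics/pre.png",a)
E
```

```text
t 3.42 pos [ 563.6 -285.1  317.5] shift [ -1.7   1.9 111. ] turn [-0.005 -0.001  0.001] F [-0.1  0.1 -1. ] w 43.7 g 0.0 len 111.0
```

View pics/pre.png

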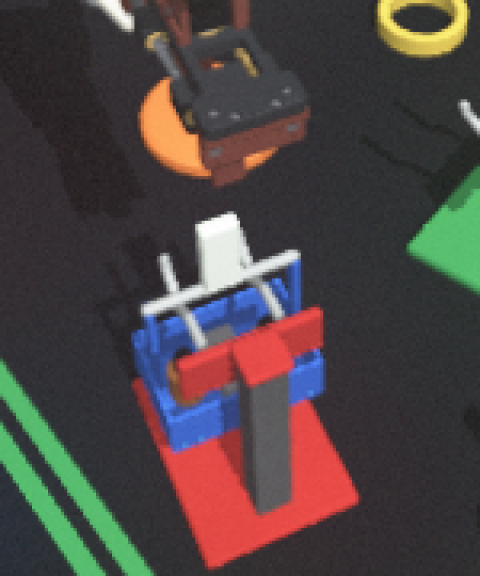

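The open fingers (crop 225,165) are above the white tab (crop 220,245) and in line with it. Descending.

Request:
{"fn": "servo_tool", "kwargs": {"deltas": [[[-2,2,25],[0,0,0]],[[-2,2,50],[0,0,0]],[[-2,2,75],[0,0,0]],[[-2,2,100],[0,0,0]],[[-2,2,111],[0,0,0]]]}}

```text
t: 3.93
ee_pos: [565.4, -286.3, 207.9]
orientation: [-2.465, -1.944, 0.001]
ft_force: [-0.1, 0.5, -0.5]
width: 44.3
grasp_force: 0.0
```

Request:
{"fn": "servo_tool", "kwargs": {"deltas": [[[0,0,0],[0,0,0]],[[0,0,0],[0,0,0]],[[0,0,0],[0,0,0]],[[0,0,0],[0,0,0]],[[0,0,0],[0,0,0]]], "grip": 1.0}}

```text
t: 4.35
ee_pos: [566.5, -287.5, 211.3]
orientation: [2.469, 1.941, 0.0]
ft_force: [-8.2, 2.2, 5.9]
width: 14.4
grasp_force: 29.9
```

Request:
{"fn": "servo_tool", "kwargs": {"deltas": [[[0,0,0],[0,0,0]],[[0,0,0],[0,0,0]],[[0,0,0],[0,0,0]]]}}

```text
t: 4.6
ee_pos: [564.8, -287.1, 210.9]
orientation: [-2.468, -1.94, 0.003]
ft_force: [-7.2, 1.2, 7.1]
width: 13.8
grasp_force: 30.0
```

```bash
python3 go.py 564.5 -287 206.5 -14
```

```text
t 4.6 pos [ 564.8 -287.1  210.9] shift [ 0.  -0.3  4.4] turn [-0.003  0.     0.006] F [-7.2  1.2  7.1] w 13.8 g 30.0 len 4.0
```

Request:
{"fn": "servo_tool", "kwargs": {"deltas": [[[0,0,-6],[0,0,0]],[[0,0,-14],[0,0,0]],[[0,0,-22],[0,0,0]],[[0,0,-30],[0,0,0]],[[0,0,-36],[0,0,0]]]}}

```text
t: 5.02
ee_pos: [566.7, -287.5, 247.1]
orientation: [2.469, 1.94, 0.001]
ft_force: [-0.4, -0.2, -3.6]
width: 14.0
grasp_force: 30.0
```

Request:
{"fn": "servo_tool", "kwargs": {"deltas": [[[0,0,0],[0,0,0]],[[0,0,0],[0,0,0]],[[0,0,0],[0,0,0]]]}}

```text
t: 5.27
ee_pos: [566.1, -287.2, 245.4]
orientation: [-2.47, -1.941, 0.0]
ft_force: [0.1, -0.4, -4.3]
width: 13.8
grasp_force: 30.0
```

```bash
cat > cad.py <<'E'
from h import *
import sys
# tab, bar points near the held caddy, both cameras, for checking level
o=ctrl.get_obs();g=np.array(o["ee_pos"])+[0,0,18.7];print("grip",g.round(1),"F",np.round(o["ft_force"],1),"M",np.round(o["moment"],2),"w",o["width"])
for n in("scene","top"):
    p=get_image(n);X=world(p);cv2.imwrite(f"pics/{sys.argv[1]}_{n}.png",p["frame"])
    pickle.dump(p,open(n+"1.pkl","wb"))
    hs=cv2.cvtColor(p["frame"],cv2.COLOR_BGR2HSV).astype(int)
    d=X-g
    m=(np.hypot(d[...,0],d[...,1])<85)&(hs[...,1]>110)&(abs(hs[...,0]-112)<12)
    x=X[m];x=x[x[:,2]>20]
    (c,wh,a)=cv2.minAreaRect(x[:,:2].astype(np.float32))
    print(n,"blue",len(x),np.round(c,1),np.round(wh,1),round(a,1),"z",np.percentile(x[:,2],[2,50,98]).round())
E
python3 cad.py lift; python3 - <<'E'
import cv2
a=cv2.imread("pics/lift_scene.png")[170:380,150:330]
cv2.imwrite("pics/lift.png",cv2.resize(a,(514,600),interpolation=3))
E
```

```text
grip [ 566.1 -287.2  264.1] F [ 0.1 -0.4 -4.3] M [-0.08  0.1  -0.02] w 13.836337750186749
scene blue 1007 [ 567.1 -288.2] [132.6  94.4] 75.9 z [ 81. 108. 196.]
top blue 199 [ 576.2 -233.5] [20.5 90.4] 75.6 z [ 80. 117. 201.]
```

View pics/lift.png

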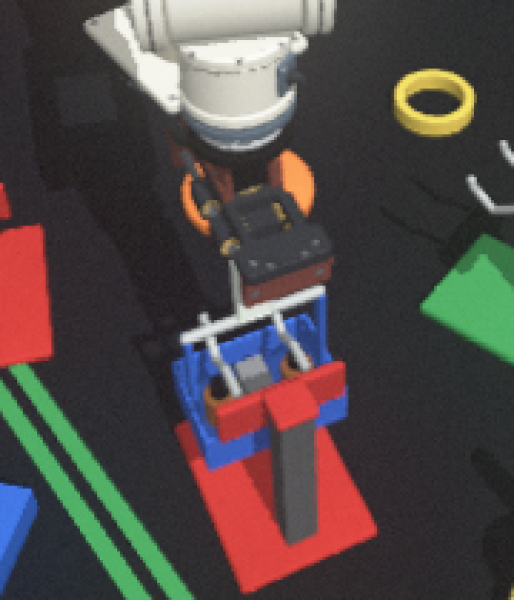

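The caddy is off the hook and hanging level (bar at crop ~255,320, weight 4.3 N). Backing out along -x.

Request:
{"fn": "servo_tool", "kwargs": {"deltas": [[[0,0,-2],[0,0,0]],[[0,-3,-3],[0,0,0]],[[0,-9,-3],[0,0,0]],[[0,-17,-3],[0,0,0]],[[0,-27,-3],[0,0,0]]]}}

```text
t: 5.78
ee_pos: [539.2, -280.7, 248.5]
orientation: [-2.47, -1.941, 0.0]
ft_force: [0.2, 0.1, -3.3]
width: 13.8
grasp_force: 30.0
```

Request:
{"fn": "servo_tool", "kwargs": {"deltas": [[[0,-12,0],[0,0,0]],[[0,-24,0],[0,0,0]],[[0,-36,0],[0,0,0]],[[0,-48,0],[0,0,0]],[[0,-59,0],[0,0,0]]]}}

```text
t: 6.2
ee_pos: [481.0, -266.4, 248.7]
orientation: [-2.47, -1.94, 0.0]
ft_force: [-0.3, 0.2, -3.5]
width: 13.9
grasp_force: 30.0
```

Request:
{"fn": "servo_tool", "kwargs": {"deltas": [[[0,-8,0],[0,0,0]],[[0,-14,0],[0,0,0]],[[0,-17,0],[0,0,0]],[[0,-19,0],[0,0,0]],[[0,-19,0],[0,0,0]]]}}

```text
t: 6.62
ee_pos: [464.2, -262.5, 248.8]
orientation: [2.47, 1.94, 0.0]
ft_force: [0.6, 0.4, -4.5]
width: 13.8
grasp_force: 30.0
```

```bash
python3 go.py 450 -19 285 15
```

```text
t 6.62 pos [ 464.2 -262.5  248.8] shift [233.2 -71.4 -36.2] turn [ 0.     0.    -0.501] F [ 0.6  0.4 -4.5] w 13.8 g 30.0 len 247.0
```

Request:
{"fn": "servo_tool", "kwargs": {"deltas": [[[4,-1,-2],[0,0,0]],[[14,-4,-4],[0,0,0]],[[30,-9,-6],[0,0,0]],[[50,-15,-6],[0,0,0]],[[72,-22,-6],[0,0,0]]]}}

```text
t: 7.03
ee_pos: [460.2, -186.2, 254.9]
orientation: [2.471, 1.94, 0.001]
ft_force: [0.9, 0.9, -4.5]
width: 13.8
grasp_force: 30.0
```

Request:
{"fn": "servo_tool", "kwargs": {"deltas": [[[24,-7,0],[0,0,0]],[[48,-15,0],[0,0,0]],[[70,-22,0],[0,0,-0.02]],[[90,-28,0],[0,0,-0.06]],[[110,-34,0],[0,0,-0.12]]]}}

```text
t: 7.45
ee_pos: [452.8, -70.5, 254.9]
orientation: [2.347, 2.088, 0.001]
ft_force: [0.0, 1.3, -3.4]
width: 14.2
grasp_force: 30.0
```

```bash
python3 go.py 451 -19.5 255 15
```

```text
t 7.45 pos [452.8 -70.5 254.9] shift [50.4 -7.7 -0.1] turn [ 0.    -0.    -0.378] F [ 0.   1.3 -3.4] w 14.2 g 30.0 len 51.0
```

Request:
{"fn": "servo_tool", "kwargs": {"deltas": [[[18,-3,0],[0,0,-0.08]],[[32,-5,0],[0,0,-0.16]],[[42,-6,0],[0,0,-0.24]],[[48,-8,0],[0,0,-0.31]],[[50,-8,0],[0,0,-0.36]]]}}

```text
t: 7.87
ee_pos: [450.6, -20.0, 254.9]
orientation: [-1.932, -2.477, -0.001]
ft_force: [-0.1, 0.3, -4.0]
width: 14.0
grasp_force: 30.0
```

Request:
{"fn": "servo_tool", "kwargs": {"deltas": [[[0,0,0],[0,0,-0.02]],[[0,0,0],[0,0,-0.02]],[[0,0,0],[0,0,-0.02]],[[0,0,0],[0,0,-0.02]]]}}

```text
t: 8.2
ee_pos: [450.9, -21.8, 254.7]
orientation: [1.915, 2.49, 0.0]
ft_force: [-0.1, 0.0, -3.4]
width: 14.2
grasp_force: 30.0
```

```bash
python3 cad.py stage; python3 - <<'E'
from h import *
# green hook again in each camera: prong V bottoms (steel) and caddy bar
for n in("scene","top"):
    p=pickle.load(open(n+"1.pkl","rb"));X=world(p).reshape(-1,3);hs=cv2.cvtColor(p["frame"],cv2.COLOR_BGR2HSV).reshape(-1,3).astype(int)
    c,s=np.cos(np.radians(15)),np.sin(np.radians(15))
    d=X-[566.5,11.5,0];l=np.c_[d[:,0]*c+d[:,1]*s,-d[:,0]*s+d[:,1]*c,d[:,2]]
    gr=(hs[:,1]<70)
    for y0 in(-30,30):
        m=gr&(abs(l[:,1]-y0)<12)&(l[:,0]>-45)&(l[:,0]<40)&(l[:,2]>140)&(l[:,2]<215)
        q=l[m];v=q[q[:,2]<176]
        print(n,y0,len(q),"y",q[:,1].mean().round(1),"xmin",q[:,0].min().round(1),"V x",np.median(v[:,0]).round(1) if len(v) else None,"zmin",q[:,2].min().round())
    m=(hs[:,1]>110)&(abs(hs[:,0]-70)<12)&(l[:,2]>195)&(abs(l[:,0]-80)<50)&(abs(l[:,1])<70)
    q=l[m];(cc,wh,a)=cv2.minAreaRect(q[:,:2].astype(np.float32));print(n,"plate",np.round(cc,1),np.round(wh,1),round(a,1),"front x",np.percentile(q[:,0],2).round(1), "y", np.percentile(q[q[:,0]<72][:,1],[1,99]).round(1))
    m=gr&(l[:,2]>208)&(l[:,2]<232)&(l[:,0]>-140)&(l[:,0]<-100)&(abs(l[:,1])<75)
    q=l[m];
    if len(q): print(n,"bar",len(q),q.mean(0).round(1),"y",np.percentile(q[:,1],[1,99]).round(1),"slopes x,z vs y",np.polyfit(q[:,1],q[:,0],1).round(3),np.polyfit(q[:,1],q[:,2],1).round(3))
a=cv2.imread("pics/stage_scene.png")[110:340,200:430]
cv2.imwrite("pics/stage.png",cv2.resize(a,(598,598),interpolation=3))
E
```

```text
grip [450.9 -21.8 273.4] F [-0.1  0.  -3.4] M [-0.04  0.03 -0.  ] w 14.167978614983047
scene blue 1114 [453.3 -23.5] [ 93.  134.2] 14.8 z [ 89. 120. 205.]
top blue 126 [444.5  -1.1] [122.1  53.2] 71.1 z [ 88.  96. 298.]
scene -30 83 y -33.2 xmin -27.7 V x 2.8 zmin 163.0
scene 30 76 y 27.3 xmin -28.0 V x 1.3 zmin 166.0
scene plate [89.7 -3.8] [ 41.9 106.7] 0.3 front x 70.1 y [-54.9  48.1]
scene bar 120 [-116.6   -9.   222.5] y [-64.6  55.6] slopes x,z vs y [ 2.30000e-02 -1.16393e+02] [5.00000e-03 2.22588e+02]
top -30 9 y -29.6 xmin 33.2 V x None zmin 182.0<stdin>:11: RuntimeWarning: Mean of empty slice.
  ret = ret.dtype.type(ret / rcount)
Traceback (most recent call last):
ValueError: zero-size array to reduction operation minimum which has no identity
```

By measurement the held bar is level (z slope 0.005) and parallel to the green prongs. It is 120 mm short of the hook along x, with about 1 mm offset in y. Entering now with the bar raised about 41 mm.

Request:
{"fn": "servo_tool", "kwargs": {"deltas": [[[1,2,2],[0,0,0]],[[1,8,3],[0,0,0]],[[1,16,3],[0,0,0]],[[1,26,3],[0,0,0]],[[1,36,3],[0,0,0]]]}}

```text
t: 8.72
ee_pos: [486.8, -11.2, 251.7]
orientation: [1.913, 2.491, 0.0]
ft_force: [0.5, -0.1, -3.4]
width: 14.2
grasp_force: 30.0
```

Request:
{"fn": "servo_tool", "kwargs": {"deltas": [[[0,10,0],[0,0,0]],[[0,20,0],[0,0,0]],[[0,30,0],[0,0,0]],[[0,40,0],[0,0,0]],[[0,50,0],[0,0,0]]]}}

```text
t: 9.13
ee_pos: [534.8, 1.7, 251.5]
orientation: [-1.913, -2.492, 0.0]
ft_force: [-0.1, 0.4, -4.6]
width: 13.9
grasp_force: 30.0
```

Request:
{"fn": "servo_tool", "kwargs": {"deltas": [[[0,10,0],[0,0,0]],[[0,19,0],[0,0,0]],[[0,26,0],[0,0,0]],[[0,31,0],[0,0,0]],[[0,34,0],[0,0,0]]]}}

```text
t: 9.55
ee_pos: [567.2, 10.4, 251.6]
orientation: [-1.913, -2.492, 0.0]
ft_force: [0.1, -0.5, -4.0]
width: 14.0
grasp_force: 30.0
```

Request:
{"fn": "servo_tool", "kwargs": {"deltas": [[[0,0,0],[0,0,0]],[[0,0,0],[0,0,0]],[[0,0,0],[0,0,0]]]}}

```text
t: 9.8
ee_pos: [566.1, 10.1, 251.6]
orientation: [-1.913, -2.491, 0.001]
ft_force: [-0.3, -0.5, -3.9]
width: 14.0
grasp_force: 30.0
```

```bash
python3 cad.py over; python3 - <<'E'
import cv2
a=cv2.imread("pics/over_scene.png")[150:320,260:420]
cv2.imwrite("pics/over.png",cv2.resize(a,(560,595),interpolation=3))
E
```

```text
grip [566.1  10.1 270.3] F [-0.3 -0.5 -3.9] M [-0.08  0.09  0.  ] w 13.97081341468243
scene blue 1025 [575.   10.9] [106.8 133.2] 15.2 z [ 87. 116. 203.]
top blue 23 [549.7 -58.9] [22.4  6.1] 1.0 z [ 89. 128. 132.]
```

View pics/over.png

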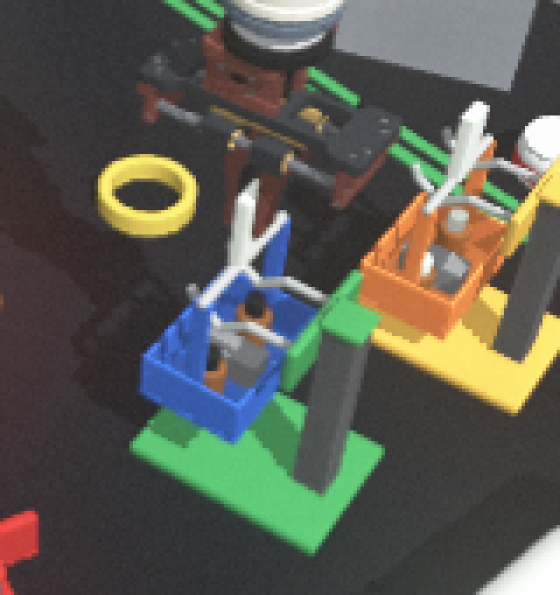

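The tab is held and the bar (crop 200,305 to 285,215) lies across both green prongs, clear of the plate at (320,330). Lowering now.

Request:
{"fn": "servo_tool", "kwargs": {"deltas": [[[0,1,4],[0,0,0]],[[0,1,10],[0,0,0]],[[0,1,16],[0,0,0]],[[0,1,22],[0,0,0]],[[0,1,28],[0,0,0]]]}}

```text
t: 10.32
ee_pos: [567.2, 10.4, 222.7]
orientation: [-1.913, -2.491, 0.001]
ft_force: [-0.0, -0.2, -3.7]
width: 13.7
grasp_force: 30.0
```

Request:
{"fn": "servo_tool", "kwargs": {"deltas": [[[0,0,2],[0,0,0]],[[0,0,4],[0,0,0]],[[0,0,6],[0,0,0]],[[0,0,8],[0,0,0]],[[0,0,9],[0,0,0]]]}}

```text
t: 10.73
ee_pos: [567.6, 10.4, 214.5]
orientation: [1.913, 2.492, 0.0]
ft_force: [0.1, -1.0, -4.3]
width: 13.6
grasp_force: 30.0
```

Request:
{"fn": "servo_tool", "kwargs": {"deltas": [[[0,0,1],[0,0,0]],[[0,0,2],[0,0,0]],[[0,0,3],[0,0,0]],[[0,0,3],[0,0,0]],[[0,0,3],[0,0,0]]]}}

```text
t: 11.15
ee_pos: [567.6, 10.4, 211.8]
orientation: [1.913, 2.492, 0.0]
ft_force: [0.5, 0.6, -3.6]
width: 13.9
grasp_force: 30.0
```

Request:
{"fn": "servo_tool", "kwargs": {"deltas": [[[0,0,1],[0,0,0]],[[0,0,2],[0,0,0]],[[0,0,2],[0,0,0]],[[0,0,2],[0,0,0]]]}}

```text
t: 11.48
ee_pos: [568.1, 10.5, 211.0]
orientation: [1.913, 2.491, 0.002]
ft_force: [-2.1, 0.3, 6.5]
width: 14.1
grasp_force: 30.0
```

Request:
{"fn": "servo_tool", "kwargs": {"deltas": [[[0,0,1],[0,0,0]],[[0,0,2],[0,0,0]],[[0,0,2],[0,0,0]],[[0,0,2],[0,0,0]]]}}

```text
t: 11.82
ee_pos: [568.3, 10.5, 210.7]
orientation: [1.912, 2.49, 0.002]
ft_force: [-6.8, -0.0, 20.5]
width: 13.4
grasp_force: 30.0
```

Request:
{"fn": "servo_tool", "kwargs": {"deltas": [[[0,-1,-1],[0,0,0]],[[0,-2,-2],[0,0,0]],[[0,-2,-2],[0,0,0]],[[0,-2,-2],[0,0,0]]]}}

```text
t: 12.15
ee_pos: [567.4, 10.1, 211.2]
orientation: [1.912, 2.489, 0.005]
ft_force: [2.6, 1.6, 7.5]
width: 13.7
grasp_force: 30.0
```

```bash
python3 cad.py seat; python3 - <<'E'
import cv2
a=cv2.imread("pics/seat_scene.png")[170:320,265:395]
cv2.imwrite("pics/seat.png",cv2.resize(a,(520,600),interpolation=3))
E
```

```text
grip [567.4  10.1 229.9] F [2.6 1.6 7.5] M [ 0.35 -0.53 -0.01] w 13.728274083450753
scene blue 937 [576.  12.] [104.4 136.6] 14.7 z [ 45.  74. 164.]
top blue 29 [553.5 -59.7] [26.4  6.5] 1.0 z [46. 88. 95.]
```

View pics/seat.png

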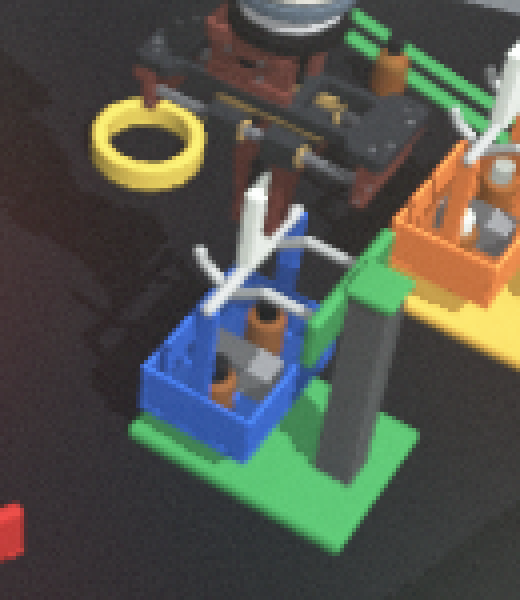

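The bar sits in the V of the near prong (crop 222,295), with the far prong under it at (285,240). The tray underside is at z=45, as it should be. Relieving the load and then letting go.

Request:
{"fn": "servo_tool", "kwargs": {"deltas": [[[0,0,-1],[0,0,0]],[[0,0,-1],[0,0,0]],[[0,0,-1],[0,0,0]]]}}

```text
t: 12.5
ee_pos: [567.1, 10.0, 211.5]
orientation: [1.912, 2.49, 0.003]
ft_force: [5.0, 1.6, 5.6]
width: 14.0
grasp_force: 30.0
```

Request:
{"fn": "servo_tool", "kwargs": {"deltas": [[[0,0,0],[0,0,0]],[[0,0,0],[0,0,0]],[[0,0,0],[0,0,0]],[[0,0,0],[0,0,0]],[[0,0,0],[0,0,0]]], "grip": 0.0}}

```text
t: 12.92
ee_pos: [564.9, 9.8, 210.2]
orientation: [-1.913, -2.491, 0.002]
ft_force: [-0.6, -1.1, -1.0]
width: 42.4
grasp_force: 0.0
```

Request:
{"fn": "servo_tool", "kwargs": {"deltas": [[[0,0,-4],[0,0,0]],[[0,0,-12],[0,0,0]],[[0,0,-24],[0,0,0]],[[0,0,-40],[0,0,0]],[[0,0,-60],[0,0,0]]]}}

```text
t: 13.33
ee_pos: [565.2, 9.9, 271.7]
orientation: [-1.913, -2.491, 0.001]
ft_force: [0.7, -0.6, -0.6]
width: 43.9
grasp_force: 0.0
```

Request:
{"fn": "servo_tool", "kwargs": {"deltas": [[[0,0,-25],[0,0,0]],[[0,0,-50],[0,0,0]],[[0,0,-80],[0,0,0]],[[0,0,-100],[0,0,0]],[[0,0,-100],[0,0,0]]]}}

```text
t: 13.75
ee_pos: [567.8, 9.9, 377.2]
orientation: [1.909, 2.486, 0.009]
ft_force: [0.4, 0.4, -0.2]
width: 43.7
grasp_force: 0.0
```

Request:
{"fn": "servo_tool", "kwargs": {"deltas": [[[0,-30,0],[0,0,0]],[[0,-60,0],[0,0,0]],[[0,-90,0],[0,0,0]],[[0,-110,0],[0,0,0]],[[0,-110,0],[0,0,0]]]}}

```text
t: 14.17
ee_pos: [455.9, -19.0, 370.8]
orientation: [-1.914, -2.49, 0.001]
ft_force: [0.2, 1.4, 1.1]
width: 43.9
grasp_force: 0.0
```

Request:
{"fn": "servo_tool", "kwargs": {"deltas": [[[0,0,0],[0,0,0]],[[0,0,0],[0,0,0]],[[0,0,0],[0,0,0]],[[0,0,0],[0,0,0]],[[0,0,0],[0,0,0]]]}}

```text
t: 14.58
ee_pos: [460.0, -18.3, 370.4]
orientation: [-1.913, -2.492, 0.0]
ft_force: [0.3, 0.3, -1.0]
width: 43.7
grasp_force: 0.0
```

```bash
python3 - <<'E'
from h import *
import time
f=[get_image(n)["frame"] for n in("scene","top","scene")]
print("moved px",np.abs(f[0].astype(int)-f[2])[170:320,265:395].mean())
a=cv2.resize(f[0][170:320,265:430],(440,400),interpolation=3);b=cv2.resize(f[1][80:230,140:320],(360,400),interpolation=3)
cv2.imwrite("pics/end.png",np.hstack([a,b]))
E
```

```text
moved px 1.9392136752136753
```

View pics/end.png

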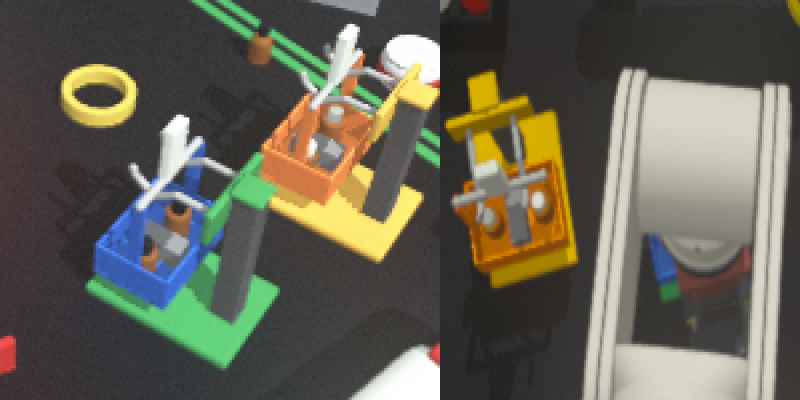

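The blue caddy (left crop 160,230) hangs level on both green prongs with the gripper clear. The orange caddy (320,140) is untouched. I'll let it settle for a moment and then hand in.

Request:
{"fn": "servo_tool", "kwargs": {"deltas": [[[0,0,0],[0,0,0]],[[0,0,0],[0,0,0]],[[0,0,0],[0,0,0]],[[0,0,0],[0,0,0]],[[0,0,0],[0,0,0]]]}}

```text
t: 15.15
ee_pos: [459.3, -18.5, 370.7]
orientation: [1.914, 2.492, 0.0]
ft_force: [0.6, -0.7, 0.3]
width: 44.4
grasp_force: 0.0
```

Request:
{"fn": "servo_tool", "kwargs": {"deltas": [[[0,0,0],[0,0,0]],[[0,0,0],[0,0,0]],[[0,0,0],[0,0,0]],[[0,0,0],[0,0,0]],[[0,0,0],[0,0,0]]]}}

```text
t: 15.57
ee_pos: [459.3, -18.5, 370.7]
orientation: [1.913, 2.492, 0.0]
ft_force: [0.5, 0.2, -0.7]
width: 43.8
grasp_force: 0.0
```

```bash
python3 -c "
from workcell import close_job
print(close_job())"
```

```text
the job is handed in; nothing more can be done
None
```

The blue caddy now hangs on both prongs of the green hook, lowered in while held and then released; the orange caddy was left alone, and the job was handed in at about 15.6 s (no verdict was returned).

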